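# Scrub the red pot and present it at the front of the tube carousel

### The arm

A 6-joint arm with a two-finger parallel gripper is mounted at the origin on the work surface. World frame = base frame: x ahead of the robot, y to its left, z up, the work surface at z = 0. Lengths are in m, angles in rad, forces in N, time in s.
With the tool pointing down it reaches from about 0.35 to 0.775 m from the base axis. Payload 5.5 kg.
Tool frame: the origin (TCP) lies midway between the tips of the shut fingers; the grasp point (between the pads) lies 19 mm behind it; z points along the fingers, x is the direction in which the jaws open and shut, and the axes are right-handed (so a half turn about z gives the same grasp; the last joint's range is limited). The gripper opens to 85 mm and grips with 20 to 120 N. Pads are 22 mm wide; open, the fingers measure 114 mm over their backs; the gripper's body (76 mm by 85 mm) begins 54 mm behind the grasp point. The pads swing forward as they close: fully open they stand 13 mm farther back than shut.
Start: joints at [1.043, 0.313, 0.046, 1.304, 0, 1.431], TCP at [0.217, 0.532, 0.231] pointing down, gripper open.
Joint ranges: [-2.76, 2.76], [-0.86, 1.69], [-1.03, 1.26], [-2.2, 2.34], [-1.47, 1.5], [-3.14, 3.14]. Speed limits (rad/s): [2.57, 2.57, 3.14, 3.14, 3.14, 3.14].

### API

Orientations are given as a unit quaternion [w, x, y, z].
In Python, from workcell import env gives the robot as it stands. The module is installed in compiled form; this text tells all that it offers.
- The arm moves only by the tool apply_moves, never from a script. Its argument "moves" is a list of rows, each a list of 3 entries, a list of its own where there are three numbers: the shift along the tool's x, y, z in cm, then the turn about the tool's z in degrees, then the opening, from 0 (shut) to 1 (fully open). In form: [[[x, y, z], yaw, gripper], ...]. A call has exactly 10 rows; each row is the pose to reach, as a shift and turn from the pose commanded when the call began, along the tool's axes at that moment; what a row does not reach only later rows make up. A row lasts 1/8 s, in which the tool goes at most 62.5 mm and 10.7 degrees, less where a joint would pass 70% of its speed; a pose out of reach is approached as far as the arm can. A call with a gripper value outside its range is refused whole. The fingers move at their own pace and stop on an object; "squeeze" is the grip in N (left out, the last holds). Time passes only in rows, so rows that repeat a pose let the fingers close, or fill a call up. It gives the time, the measured TCP pose, the force and the opening at its end, in the units of the state.
- env.get_state(): the state, without advancing time (a new reading comes with each control period).
- env.read_camera(name): name is "side" or "top"; returns a dict with "pixels" (400x640x3 uint8, red, green, blue), "fov_y" (degrees; the focal length in pixels is half the picture's height over the tangent of half this angle, whatever the lens; pixels are square), "cx", "cy" (the principal point, pixels), "world_from_camera" (4x4, takes a point from camera to world coordinates). Camera axes: x right, y down, z forward; pixel columns grow to the right and rows downward; lengths in m; the calibration is good to about 2 mm. A picture is of the moment at which its call begins. There is no depth.
- env.hand_in(): hands the job in, once; it reports no verdict.
The state is a dict: "clock": time; "joint_pos": joint angles; "qvel": joint speeds; "tau": joint torques, N m; "tcp_pos": TCP position; "orientation": TCP orientation; "wrist_force": force on the tool from outside, world axes, zero at the start; "ft_torque": the same for the moment, N m; "finger_gap": finger opening in m.
Only numpy, scipy, OpenCV 4.12 (cv2) and the standard library are available. Lean on these libraries where they do the work, as an engineer would, in place of code of your own. Each camera call takes 0.05 s, during which the arm holds its last target.

### The job

On the tube-rolling bench, take the brush that stands in the red-banded pot of the carousel and scrub the inside of the pot with two full strokes, up about 4 cm and back down to the bottom each time, never pulling the brush head out of the pot; then let go and leave the brush standing in it. Then turn the carousel until the red-banded pot stands right at the stand's front pointer, and hold it there, still: finish while gripping the black handle on top of the carousel, without letting go. Leave the tape roll, the wire spool and the block of tubes where they are.

Things in the scene. Friction and masses are not known exactly. Their poses are not given: they have to be found in the camera images.
- stand: Fixed steel stand of the carousel, a dark disc 200 mm across and 18 mm high; origin at the bench top on the turning axis (vertical). Its -x axis points to the front: there a 36 x 30 mm white block, 16 mm high, with a red arrow sticks out beyond the platter (126 to 180 mm from the axis), roughly towards the robot: the front pointer.
- platter (a joint): Angle in rad by which the carousel's platter has been turned since the start (it reads 0 at the start, wherever the pots then stand), growing anticlockwise seen from above. It turns both ways for more than a full turn with light friction (0.06 N m) and stays where it is left. The red-banded pot starts 0.9 rad or more away from the front pointer, either way round.
- platter_top (a point): Centre of the plywood platter's top (270 mm across, 36 mm above the bench). It carries four cardboard tube pots (48 mm outside, 40 mm bore, 85 mm high, rims 121 mm above the bench), fixed 88 mm from the axis, 90 degrees apart, banded red, green, white, blue, each on a disc of its colour. Rods or a cork in the others reach up to 134 mm above the bench.
- handle: Handle of the carousel, fixed to the platter and turning with it: a thin steel column (12 mm) on the axis, topped by a level black bar 70 mm long, 14 mm wide, 34 mm high, its top 207 mm above the bench. Origin on the axis, 22 mm above the bench. The bar lies along its x axis; its -x axis points to the red-banded pot.
- handle_center (a point): Centre of the black bar, on the turning axis, 190 mm above the bench; same axes as the handle.
- red_pot (a point): Centre of the inner floor of the red-banded pot, 42 mm above the bench; the pot is 79 mm deep inside, 40 mm bore. Turns with the platter; its -x axis points outwards from the turning axis.
- front_spot (a point): Point on the stand's axes 88 mm from the turning axis towards the front pointer, 42 mm above the bench: where the centre of the red-banded pot's floor comes to when it is at the front.
- brush_grip (a point): Point on the axis of the loose brush that stands upright (or leaning by up to 5 degrees) in the red-banded pot, 150 mm above the brush's foot: on its dark wooden round handle (14 mm thick, from 80 to 175 mm above the foot). z points up along the brush. Weight about 60 g. Brush top about 217 mm above the bench when it stands on the pot's floor.
- brush_foot (a point): Centre of the underside of the brush's head: a white cylinder of stiff bristles, rigid, 34 mm across and 66 mm long, inside the pot.
- tape_roll: Loose yellow tape roll lying flat, 100 mm across, 45 mm high, origin at the centre of its underside; beside the carousel.
- wire_spool: Loose spool of green wire with black flanges, standing on its flat, 100 mm across, 60 mm high, origin at the centre of its underside.
- tube_block: Loose block of nine cardboard tubes taped together with a red band, 110 x 72 x 72 mm, origin at the centre of its underside.
- brush: The brush as a whole, 175 mm long; its origin is its foot (see brush_foot).
There are look-alikes about, which are no part of the job. Of the things that look like the brush, the smallest one is meant.

How it is judged:
On the way, in this order (a step that is already met when the one before it is completed fails the run):
1. the brush is raised at least 25 mm off the pot's floor (z of brush_foot in the frame of red_pot above 0.025 m), for 0.05 s.
2. the brush is back at the pot's floor (z of brush_foot in the frame of red_pot below 0.012 m), for 0.05 s.
3. the brush is raised a second time (z of brush_foot in the frame of red_pot above 0.025 m), for 0.05 s.
4. the brush is down again and let go (horizontal distance between brush_foot and red_pot below 0.015 m and z of brush_foot in the frame of red_pot below 0.012 m and contact force between the fingers and brush below 0.1 N), for 0.2 s.
5. the red-banded pot stands still at the front pointer with the handle gripped (horizontal distance between red_pot and front_spot below 0.012 m and contact force between the fingers and handle above 2 N and velocity of joint platter between -0.06 and 0.06 rad/s), for 0.3 s.
At the end, for the whole second after the job is handed in: The red-banded pot's centre is within 12 mm of the front spot (about 8 degrees), the platter is still (under 0.06 rad/s) and the fingers grip the black handle with more than 2 N; the brush stands in the red-banded pot, its foot within 12 mm of the floor (all of step 5 and horizontal distance between brush_foot and red_pot below 0.015 m and z of brush_foot in the frame of red_pot below 0.012 m); the arm keeps its last pose, push and grip.
It fails at once if the brush head is pulled out of the pot (z of brush_foot in the frame of red_pot above 0.075 m).
It fails at once if the tape roll is pushed away (over 30 mm) (distance of tape_roll from where it was at the start of the episode above 0.03 m).
It fails at once if the wire spool is pushed away (over 30 mm) (distance of wire_spool from where it was at the start of the episode above 0.03 m).
It fails at once if the tube block is pushed away (over 30 mm) (distance of tube_block from where it was at the start of the episode above 0.03 m).
It also fails if it takes over 64 s, if anything falls off the work surface, if the arm or the gripper's body presses on something with over 40 N, if the wrist force passes 120 N, or if a joint passes its speed limit or range.

## Working session

There is one attempt and no reset: what is moved stays moved. The work goes in short steps, Python scripts to look and compute and a tool call to move; the robot and the scene stay as the last step left them, time stands still between calls to the robot, and variables do not carry over. Pictures are saved under pics/ and viewed, and the job is handed in when it is done.

Besides the shell and the picture viewer there is one more tool, called after "Request:" as a command line: name --argument value ..., lists and objects as JSON in quotes. apply_moves: Moves the arm, as the interface text tells. Its arguments: {"type":"object","properties":{"moves":{"type":"array","items":{"type":"array"}},"squeeze":{"type":"number"}},"required":["moves"]}

```bash
mkdir -p pics; python3 - <<'E'
from workcell import env
import cv2,numpy as np
s=env.get_state();print(s)
for n in("side","top"):
    c=env.read_camera(n);print(n,c["fov_y"],c["cx"],c["cy"],np.round(c["world_from_camera"],4).tolist())
    cv2.imwrite(f"pics/{n}0.png",c["pixels"][:,:,::-1])
E
```

```text
{'clock': 0.0, 'joint_pos': array([ 1.04337149e+00,  3.13982663e-01,  4.49587682e-02,  1.30357520e+00,
       -1.75448252e-05,  1.43122811e+00]), 'qvel': array([-0.00145539,  0.00082089,  0.0006371 , -0.00057611,  0.00047798,
        0.0001575 ]), 'tau': array([-2.04250869e-04, -4.80628395e+01,  2.98532724e+01,  1.92795612e-02,
        1.65642894e-05, -6.38516173e-07]), 'tcp_pos': array([0.21720524, 0.53184557, 0.23041068]), 'orientation': array([ 4.01504542e-04,  8.30121671e-01,  5.57581562e-01, -8.07068800e-04]), 'wrist_force': array([-0.65992933, -0.4473943 , -0.2269733 ]), 'ft_torque': array([-0.00277913, -0.00618952,  0.0283844 ]), 'finger_gap': 0.0858915976223452}
side 56.89725911427388 314.76726891966007 200.08897391322466 [[-0.991, -0.0976, 0.0921, 0.4656], [-0.1333, 0.6386, -0.7579, 0.7266], [0.0151, -0.7634, -0.6458, 0.6782], [0.0, 0.0, 0.0, 1.0]]
top 45.92110949524545 321.5284348110331 197.65464896538083 [[-0.1088, -0.9721, 0.2076, 0.3417], [-0.9941, 0.1059, -0.0251, 0.0683], [0.0024, -0.2091, -0.9779, 1.0758], [0.0, 0.0, 0.0, 1.0]]
```

View pics/side0.png

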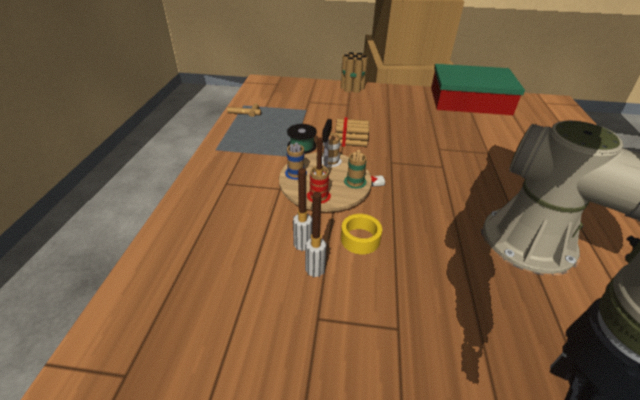

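View pics/top0.png

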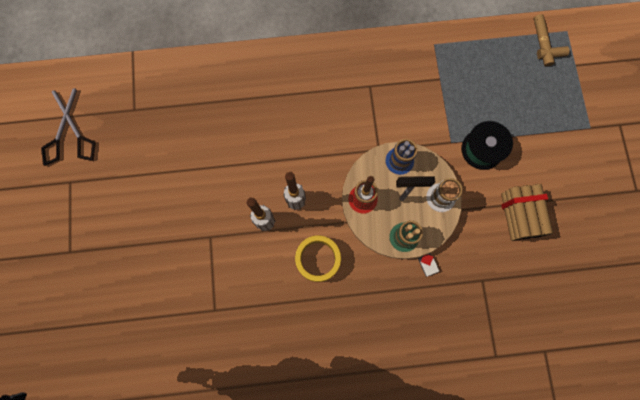

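In the side view there are three brush-like things: at (319,165) in the red pot, and two big white-headed brushes at (303,210) and (316,235) standing on the bench. In the top view they are at (367,187), (294,190) and (260,213). The small one in the red pot fits the description. I'll confirm it in an enlarged crop and measure.

```bash
cat > h.py <<'E'
import cv2,numpy as np
def ray(c,u,v):
    f=200/np.tan(np.radians(c["fov_y"])/2);M=np.array(c["world_from_camera"])
    d=M[:3,:3]@np.array([(u-c["cx"])/f,(v-c["cy"])/f,1]);return M[:3,3],d/np.linalg.norm(d)
def onz(c,u,v,z):
    o,d=ray(c,u,v);return o+d*(z-o[2])/d[2]
def tri(c1,p1,c2,p2):
    o1,d1=ray(c1,*p1);o2,d2=ray(c2,*p2)
    t=np.linalg.lstsq(np.c_[d1,-d2],o2-o1,rcond=None)[0]
    a=o1+t[0]*d1;b=o2+t[1]*d2;return (a+b)/2,np.linalg.norm(a-b)
def proj(c,p):
    f=200/np.tan(np.radians(c["fov_y"])/2);M=np.linalg.inv(c["world_from_camera"])
    q=M[:3,:3]@np.array(p)+M[:3,3];return np.array([c["cx"]+f*q[0]/q[2],c["cy"]+f*q[1]/q[2]])
E
python3 - <<'E'
from workcell import env
import pickle,cv2,numpy as np
C={n:env.read_camera(n) for n in("side","top")}
pickle.dump(C,open("c0.pkl","wb"))
a=C["top"]["pixels"][130:290,330:480,::-1];b=C["side"]["pixels"][110:220,270:395,::-1]
a=cv2.resize(a,None,fx=3.3,fy=3.3,interpolation=2);b=cv2.resize(b,None,fx=5,fy=5,interpolation=2)
print(a.shape,b.shape)
cv2.imwrite("pics/ct.png",cv2.resize(C["top"]["pixels"][130:280,330:480,::-1],(600,600),interpolation=2))
cv2.imwrite("pics/cs.png",cv2.resize(C["side"]["pixels"][110:220,270:400,::-1],(780,660)[:1]+(600,) if 0 else (650,550),interpolation=2))
E
```

```text
(528, 495, 3) (550, 625, 3)
```

View pics/ct.png

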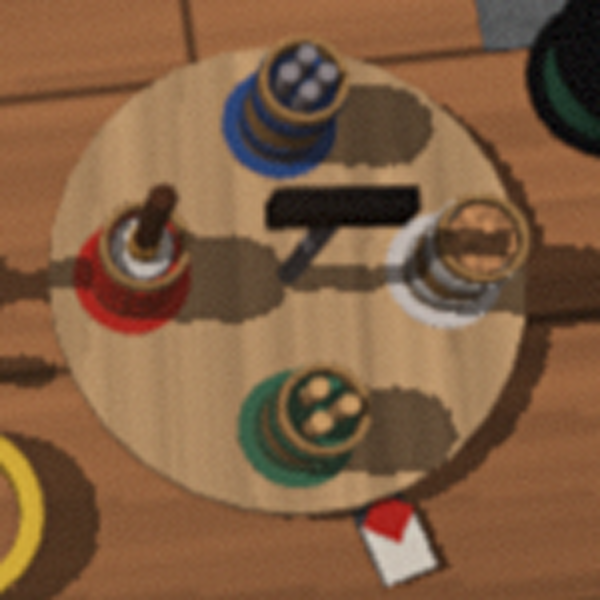

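View pics/cs.png

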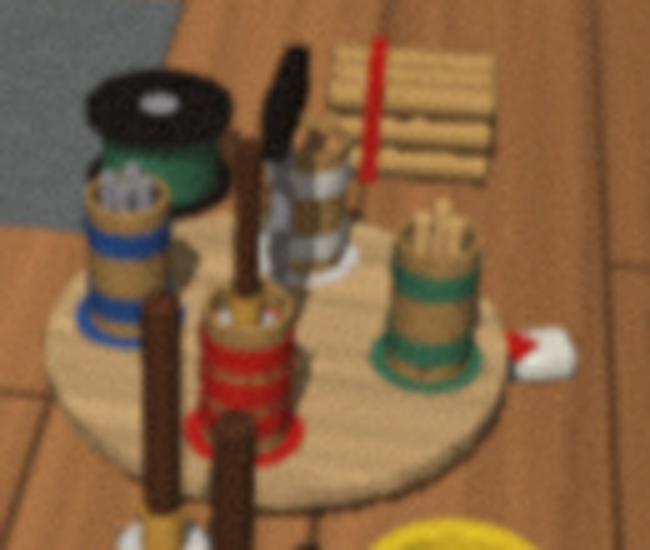

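```bash
python3 - <<'E'
import pickle,cv2,numpy as np
from h import *
C=pickle.load(open("c0.pkl","rb"));T=C["top"];S=C["side"]
# platter: points on rim from crop edges (top crop 4x +330,130)
t=lambda x,y:(330+x/4-.4,130+y/4-.4); s=lambda x,y:(270+x/5-.4,110+y/5-.4)
print("rim left",onz(T,*t(50,245),.036)," top",onz(T,*t(265,48),.036)," bottom",onz(T,*t(290,512),.036),"right",onz(T,*t(526,290),.036))
P=np.array([onz(T,*t(*p),.036)[:2] for p in[(50,245),(265,46),(290,513),(526,290),(90,390),(140,450),(200,490)]])
A=np.c_[2*P,np.ones(len(P))];x=np.linalg.lstsq(A,(P**2).sum(1),rcond=None)[0];print("circle",x[:2],np.sqrt(x[2]+x[0]**2+x[1]**2))
print("handle top: ctr",onz(T,*t(342,200),.207), "ends",onz(T,*t(268,205),.2),onz(T,*t(418,200),.2))
print("bar c tri",tri(T,t(342,205),S,s(289,100)))
print("brush top tri",tri(T,t(160,192),S,s(245,138)), onz(T,*t(160,192),.215))
print("brush low handle tri",tri(T,t(150,235),S,s(247,290)))
rims={k:onz(T,*t(*v),.121) for k,v in dict(red=(148,243),green=(325,408),white=(483,238),blue=(305,80)).items()};print(rims, np.mean(list(rims.values()),0))
for nm,c in C.items():
    h=cv2.cvtColor(c["pixels"],cv2.COLOR_RGB2HSV)
    
print("pointer block corners z.016",[onz(T,*t(*p),.016)[:2].round(4) for p in[(360,520),(412,500),(440,570),(390,585)]])
# yellow etc
for n,(lo,hi) in dict(yellow=((22,150,120),(34,255,255))).items():
    h=cv2.cvtColor(T["pixels"],cv2.COLOR_RGB2HSV);m=cv2.inRange(h,lo,hi);x,y,w,hh=cv2.boundingRect(m);print(n,onz(T,x+w/2,y+hh/2,.045))
print("spool",onz(T,491,143,.06),"block",onz(T,527,213,.07))
print("decoys", onz(T,291,176,.25),onz(T,254,202,.25),onz(T,294,197,.05),onz(T,262,217,.05))
E
```

```text
rim left [ 0.57304451 -0.00625313  0.036     ]  top [ 0.67557848 -0.14358184  0.036     ]  bottom [ 0.40961604 -0.11941041  0.036     ] right [ 0.51826742 -0.26934417  0.036     ]
circle [ 0.54324486 -0.13846387] 0.13375557140781444
handle top: ctr [ 0.54173776 -0.1343617   0.207     ] ends [ 0.5447425  -0.10043402  0.2       ] [ 0.5394113  -0.17216429  0.2       ]
bar c tri (array([ 0.5418659 , -0.13776148,  0.1902965 ]), np.float64(0.0024444528086048508))
brush top tri (array([ 0.55281593, -0.04749564,  0.21825099]), np.float64(0.001170426255602462)) [ 0.55301188 -0.04789538  0.215     ]
brush low handle tri (array([ 0.55168438, -0.05166323,  0.12647221]), np.float64(0.0017491955667775171))
{'red': array([ 0.54967871, -0.05084322,  0.121     ]), 'green': array([ 0.45435691, -0.12941212,  0.121     ]), 'white': array([ 0.53347073, -0.22421707,  0.121     ]), 'blue': array([ 0.62840862, -0.14478299,  0.121     ])} [ 0.54147874 -0.13731385  0.121     ]
pointer block corners z.016 [array([ 0.4023, -0.1613]), array([ 0.4101, -0.1919]), array([ 0.3701, -0.2013]), array([ 0.365 , -0.1724])]
yellow [0.42696384 0.06424046 0.045     ]
spool [ 0.64135931 -0.35193164  0.06      ] block [ 0.47322233 -0.39620251  0.07      ]
decoys [0.56274803 0.09762242 0.25      ] [0.52218504 0.16783318 0.25      ] [0.56758534 0.10268896 0.05      ] [0.5303743  0.17709198 0.05      ]
```

```bash
cat >> h.py <<'E'
def shift(st,target,xang=None):
    from scipy.spatial.transform import Rotation as R
    w,x,y,z=st["orientation"];r=R.from_quat([x,y,z,w]);m=r.as_matrix()
    a=np.degrees(np.arctan2(m[1,0],m[0,0]))
    d=m.T@(np.array(target)-st["tcp_pos"])*100
    print("shift cm",d.round(2),"xang",a.round(2),"tilt z",m[:,2].round(4),"yaw",None if xang is None else round(-((xang-a+180)%360-180),2))
E
python3 - <<'E'
import pickle
from h import *
from workcell import env
C=pickle.load(open("c0.pkl","rb"));T=C["top"];S=C["side"]
print(tri(T,(291,175),S,(302.5,169.5)),tri(T,(254,201),S,(317,195)))
st=env.get_state()
shift(st,(.42,-.05,.28),-5.2)
shift(st,(.5525,-.049,.26),-5.2)
# pointer white+red mask
for c in(T,S):
    h=cv2.cvtColor(c["pixels"],cv2.COLOR_RGB2HSV)
    roi=np.zeros(h.shape[:2],np.uint8)
    if c is T: roi[250:285,410:450]=1
    else: roi[172:190,368:390]=1
    m=((cv2.inRange(h,(0,0,120),(180,70,255))>0)|(cv2.inRange(h,(0,180,100),(8,255,255))>0)|(cv2.inRange(h,(172,180,100),(180,255,255))>0))&(roi>0)
    r=cv2.minAreaRect(np.argwhere(m)[:,::-1].astype(np.float32));print(m.sum(),r)
    print([onz(c,*p,.016)[:2].round(4) for p in cv2.boxPoints(r)],onz(c,*np.argwhere(m)[:,::-1].mean(0),.016))
E
```

```text
(array([0.5703894 , 0.09837333, 0.22426584]), np.float64(0.002248478025827371)) (array([0.52982643, 0.17145381, 0.21900866]), np.float64(0.0019937748288844023))
shift cm [-46.22  40.77  -4.88] xang 67.78 tilt z [-6.e-04 -9.e-04 -1.e+00] yaw 72.98
shift cm [-41.12  53.    -2.89] xang 67.78 tilt z [-6.e-04 -9.e-04 -1.e+00] yaw 72.98
240 ((428.494873046875, 264.6133728027344), (19.596181869506836, 14.21484661102295), 66.03750610351562)
[array([ 0.405 , -0.1581]), array([ 0.4145, -0.189 ]), array([ 0.3733, -0.2004]), array([ 0.3639, -0.1697])] [ 0.38742933 -0.1799612   0.016     ]
105 ((377.5, 180.5), (9.0, 13.0), 90.0)
[array([ 0.4071, -0.1879]), array([ 0.3681, -0.194 ]), array([ 0.3685, -0.1491]), array([ 0.4063, -0.1433])] [ 0.38503485 -0.16779826  0.016     ]
```

Request:
apply_moves --moves '[[[-2, 2, -3], 7, 1], [[-7, 6, -5], 15, 1], [[-12, 10, -5], 23, 1], [[-17, 14, -5], 31, 1], [[-22, 18, -5], 39, 1], [[-27, 23, -5], 47, 1], [[-32, 28, -5], 55, 1], [[-37, 33, -5], 62, 1], [[-42, 37, -5], 68, 1], [[-46, 41, -5], 73, 1]]' --squeeze 30

```text
clock: 1.45
tcp_pos: [0.4128, -0.0236, 0.2815]
orientation: [-0.0, 0.999, -0.047, 0.0]
wrist_force: [1.0, 0.3, -0.1]
finger_gap: 0.0849
```

```bash
python3 - <<'E'
from h import *
from workcell import env
st=env.get_state();print(st["clock"],st["tcp_pos"],st["joint_pos"].round(2));shift(st,(.5525,-.049,.27),-5.2)
E
```

```text
1.45 [ 0.41278066 -0.02363292  0.28146817] [-0.25 -0.01 -0.22  1.36  0.    1.41]
shift cm [14.15  1.21  1.16] xang -5.42 tilt z [ 8.e-04  1.e-04 -1.e+00] yaw -0.22
```

Request:
apply_moves --moves '[[[2, 0, 0], 0, 1], [[5, 0, 0.2], 0, 1], [[8, 0.3, 0.5], 0, 1], [[11, 0.6, 1], 0, 1], [[13, 1, 1], 0, 1], [[14, 1.2, 1], 0, 1], [[14, 1.2, 1], 0, 1], [[14, 1.2, 1], 0, 1], [[14, 1.2, 1], 0, 1], [[14, 1.2, 1], 0, 1]]'

```text
clock: 2.7
tcp_pos: [0.5506, -0.0461, 0.2717]
orientation: [0.0, 0.999, -0.045, 0.0]
wrist_force: [-0.0, -0.1, -0.2]
finger_gap: 0.0857
```

```bash
python3 - <<'E'
from h import *
from workcell import env
import pickle
C={n:env.read_camera(n) for n in("side","top")}
pickle.dump(C,open("c1.pkl","wb"))
st=env.get_state();print(st["clock"],st["tcp_pos"],st["joint_pos"].round(2));shift(st,(.5525,-.049,.172),-5.2)
cv2.imwrite("pics/s1.png",cv2.resize(C["side"]["pixels"][80:230,230:420,::-1],(760,600),interpolation=2))
cv2.imwrite("pics/t1.png",cv2.resize(C["top"]["pixels"][100:280,280:480,::-1],(660,594),interpolation=2))
E
```

```text
2.8 [ 0.55072165 -0.04612884  0.27154334] [-0.23  0.26  0.07  1.38  0.    1.43]
shift cm [0.2  0.27 9.95] xang -5.22 tilt z [ 4.e-04  0.e+00 -1.e+00] yaw -0.02
```

View pics/s1.png

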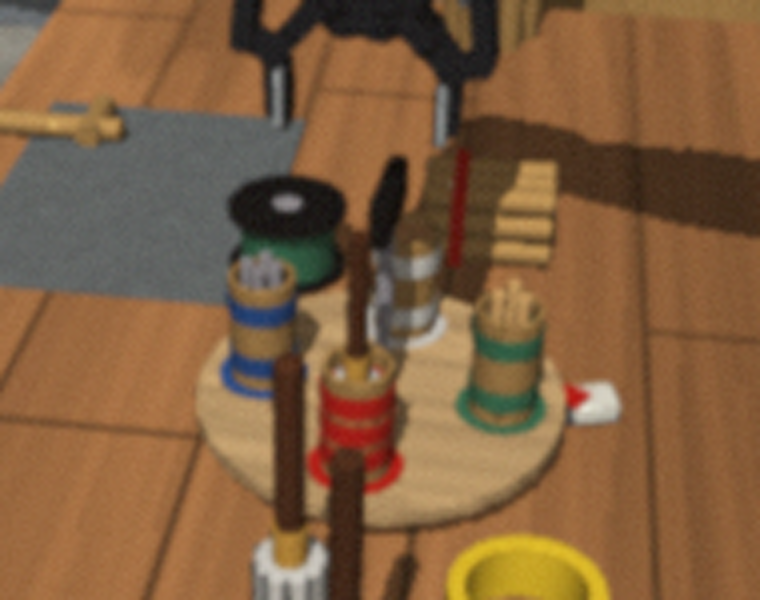

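The open fingers hang at crop (278,100) and (445,120). The brush top at (355,235) lies centrally below them, so I'll lower the gripper and grip.

Request:
apply_moves --moves '[[[0.2, 0.3, 1.5], 0, 1], [[0.2, 0.3, 3.5], 0, 1], [[0.2, 0.3, 5.5], 0, 1], [[0.2, 0.3, 7.5], 0, 1], [[0.2, 0.3, 9], 0, 1], [[0.2, 0.3, 10], 0, 1], [[0.2, 0.3, 10], 0, 1], [[0.2, 0.3, 10], 0, 0.6], [[0.2, 0.3, 10], 0, 0.3], [[0.2, 0.3, 10], 0, 0.3]]'

```text
clock: 4.05
tcp_pos: [0.553, -0.0494, 0.1718]
orientation: [0.0, 0.999, -0.046, 0.001]
wrist_force: [-0.9, -0.2, 0.6]
finger_gap: 0.0321
```

Request:
apply_moves --moves '[[[0, 0, 0], 0, 0.2], [[0, 0, 0], 0, 0.1], [[0, 0, 0], 0, 0], [[0, 0, 0], 0, 0], [[0, 0, 0], 0, 0], [[0, 0, 0], 0, 0], [[0, 0, 0], 0, 0], [[0, 0, 0], 0, 0], [[0, 0, 0], 0, 0], [[0, 0, 0], 0, 0]]'

```text
clock: 5.3
tcp_pos: [0.5527, -0.0494, 0.1714]
orientation: [-0.0, 0.999, -0.046, 0.0]
wrist_force: [-0.6, -0.4, 3.3]
finger_gap: 0.0128
```

```bash
python3 - <<'E'
from h import *
from workcell import env
import pickle
C={n:env.read_camera(n) for n in("side","top")}
pickle.dump(C,open("c2.pkl","wb"))
st=env.get_state();print(st["clock"],st["tcp_pos"],st["finger_gap"],st["wrist_force"],st["ft_torque"])
cv2.imwrite("pics/s2.png",cv2.resize(C["side"]["pixels"][80:230,230:420,::-1],(760,600),interpolation=2))
E
```

```text
5.4 [ 0.55268582 -0.04943059  0.17138435] 0.013158257895618279 [-0.20844853 -0.55655118  3.85408899] [-0.09686247  0.2495977   0.02442782]
```

View pics/s2.png

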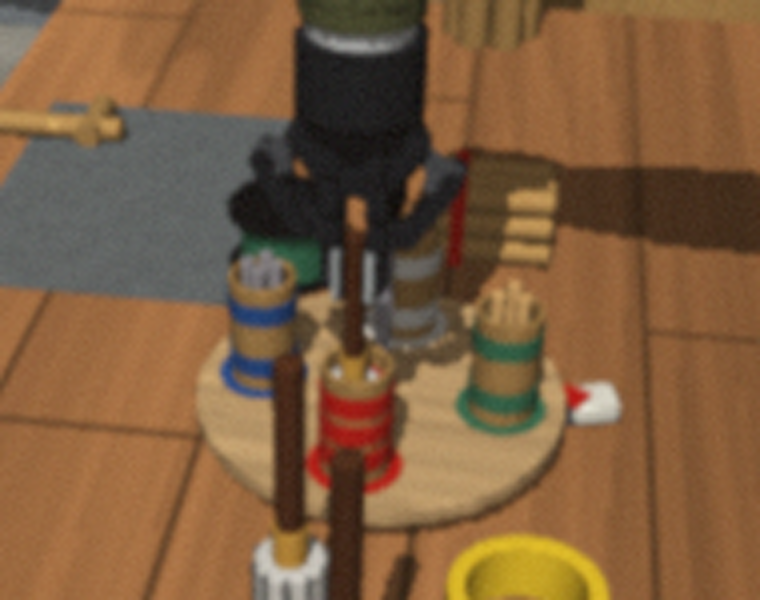

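The fingers hold the brush at crop (353,270), and the gap is 13 mm. Now the first stroke up.

Request:
apply_moves --moves '[[[0, 0, -0.5], 0, 0], [[0, 0, -1.2], 0, 0], [[0, 0, -2], 0, 0], [[0, 0, -2.8], 0, 0], [[0, 0, -3.5], 0, 0], [[0, 0, -4], 0, 0], [[0, 0, -4], 0, 0], [[0, 0, -4], 0, 0], [[0, 0, -4], 0, 0], [[0, 0, -4], 0, 0]]'

```text
clock: 6.65
tcp_pos: [0.5525, -0.0494, 0.2111]
orientation: [-0.0, 0.999, -0.046, -0.0]
wrist_force: [0.5, -0.1, 0.3]
finger_gap: 0.0131
```

```bash
python3 - <<'E'
from h import *
from workcell import env
C={n:env.read_camera(n) for n in("side","top")}
st=env.get_state();print(st["clock"],st["tcp_pos"],st["finger_gap"],st["wrist_force"])
cv2.imwrite("pics/s3.png",cv2.resize(C["side"]["pixels"][80:230,230:420,::-1],(760,600),interpolation=2))
E
```

```text
6.75 [ 0.55261107 -0.04940063  0.21117034] 0.013416915526737988 [-0.07216697 -0.64388902 -0.47440393]
```

View pics/s3.png

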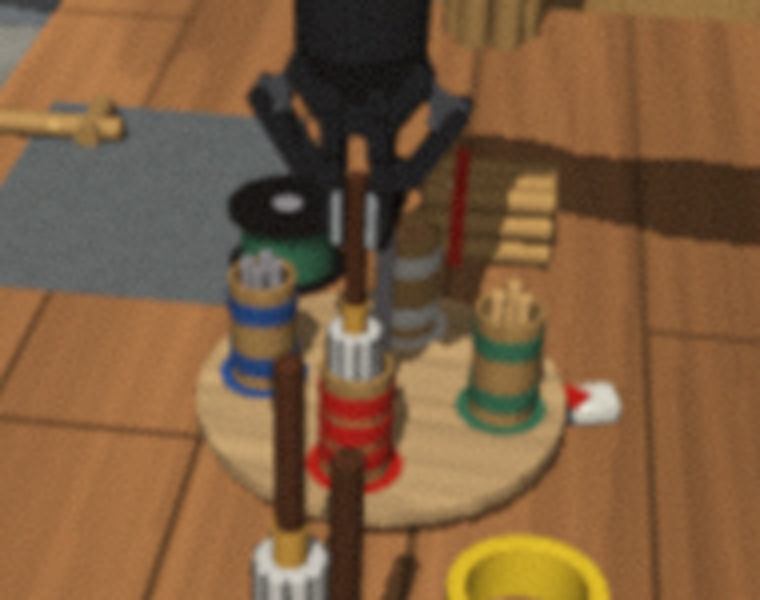

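The brush rose with the fingers: the white head shows at crop (356,345) above the rim at (357,380), and its foot is still inside the pot. Next: down, then up again.

Request:
apply_moves --moves '[[[0, 0, 0.8], 0, 0], [[0, 0, 1.6], 0, 0], [[0, 0, 2.4], 0, 0], [[0, 0, 3.2], 0, 0], [[0, 0, 3.7], 0, 0], [[0, 0, 4], 0, 0], [[0, 0, 4], 0, 0], [[0, 0, 4], 0, 0], [[0, 0, 4], 0, 0], [[0, 0, 4], 0, 0]]'

```text
clock: 8.0
tcp_pos: [0.5527, -0.0494, 0.1714]
orientation: [-0.0, 0.999, -0.046, 0.0]
wrist_force: [-0.2, -0.3, 0.1]
finger_gap: 0.0129
```

Request:
apply_moves --moves '[[[0, 0, -0.5], 0, 0], [[0, 0, -1.2], 0, 0], [[0, 0, -2], 0, 0], [[0, 0, -2.8], 0, 0], [[0, 0, -3.5], 0, 0], [[0, 0, -4], 0, 0], [[0, 0, -4], 0, 0], [[0, 0, -4], 0, 0], [[0, 0, -4], 0, 0], [[0, 0, -4], 0, 0]]'

```text
clock: 9.25
tcp_pos: [0.5525, -0.0494, 0.211]
orientation: [-0.0, 0.999, -0.046, -0.0]
wrist_force: [0.2, 0.7, -1.0]
finger_gap: 0.0132
```

Request:
apply_moves --moves '[[[0, 0, 0.8], 0, 0], [[0, 0, 1.6], 0, 0], [[0, 0, 2.4], 0, 0], [[0, 0, 3.2], 0, 0], [[0, 0, 3.7], 0, 0], [[0, 0, 4], 0, 0], [[0, 0, 4], 0, 0], [[0, 0, 4], 0, 0], [[0, 0, 4], 0, 0], [[0, 0, 4], 0, 0]]'

```text
clock: 10.5
tcp_pos: [0.5527, -0.0494, 0.1714]
orientation: [-0.0, 0.999, -0.046, 0.0]
wrist_force: [-0.5, 1.5, 0.5]
finger_gap: 0.0129
```

Request:
apply_moves --moves '[[[0, 0, 0], 0, 0.1], [[0, 0, 0], 0, 0.2], [[0, 0, 0], 0, 0.4], [[0, 0, 0], 0, 0.6], [[0, 0, 0], 0, 0.8], [[0, 0, 0], 0, 1], [[0, 0, 0], 0, 1], [[0, 0, 0], 0, 1], [[0, 0, 0], 0, 1], [[0, 0, 0], 0, 1]]'

```text
clock: 11.75
tcp_pos: [0.5527, -0.0494, 0.1713]
orientation: [-0.0, 0.999, -0.046, 0.0]
wrist_force: [-0.5, 0.1, 0.5]
finger_gap: 0.0852
```

```bash
python3 - <<'E'
from h import *
from workcell import env
C={n:env.read_camera(n) for n in("side","top")}
st=env.get_state();print(st["clock"],st["tcp_pos"],st["finger_gap"],st["wrist_force"])
cv2.imwrite("pics/s4.png",cv2.resize(C["side"]["pixels"][80:230,230:420,::-1],(760,600),interpolation=2))
E
```

```text
11.85 [ 0.55264077 -0.04936592  0.17127571] 0.08548935129392021 [-0.06265568 -0.07836789  0.32227609]
```

View pics/s4.png

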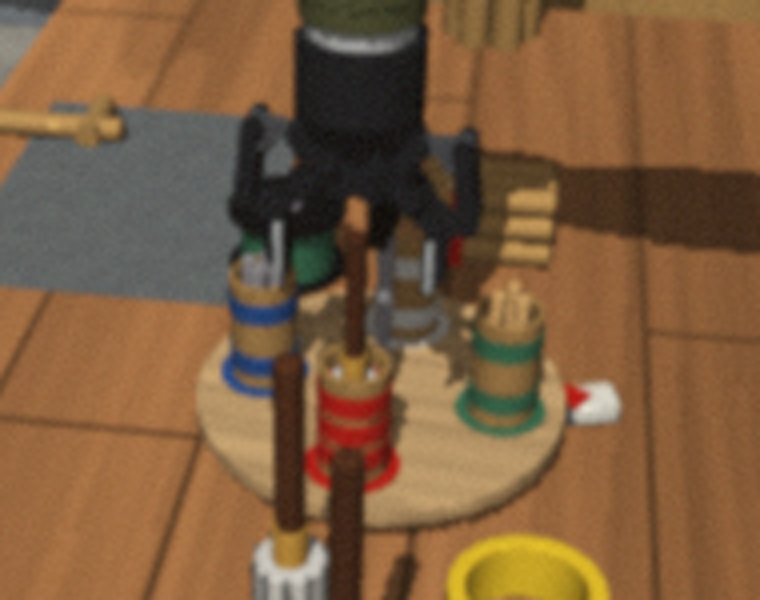

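The brush stands in the pot again, its top at crop (355,235), and the fingers are open around it. I'll rise clear and check the carousel.

Request:
apply_moves --moves '[[[0, 0, -1], 0, 1], [[0, 0, -2.5], 0, 1], [[0, 0, -4.5], 0, 1], [[0, 0, -6.5], 0, 1], [[0, 0, -8.5], 0, 1], [[0, 0, -10], 0, 1], [[0, 0, -10], 0, 1], [[0, 0, -10], 0, 1], [[0, 0, -10], 0, 1], [[0, 0, -10], 0, 1]]'

```text
clock: 13.1
tcp_pos: [0.5523, -0.0493, 0.2706]
orientation: [-0.0, 0.999, -0.046, -0.001]
wrist_force: [0.8, -0.1, -0.3]
finger_gap: 0.0857
```

```bash
python3 - <<'E'
from h import *
from workcell import env
import pickle
C={n:env.read_camera(n) for n in("side","top")}
pickle.dump(C,open("c5.pkl","wb"))
st=env.get_state();print(st["clock"],st["tcp_pos"],st["finger_gap"],st["wrist_force"])
shift(st,(.542,-.1378,.28),-5.2)
cv2.imwrite("pics/s5.png",cv2.resize(C["side"]["pixels"][80:230,230:420,::-1],(760,600),interpolation=2))
cv2.imwrite("pics/t5.png",cv2.resize(C["top"]["pixels"][130:280,330:480,::-1],(600,600),interpolation=2))
E
```

```text
13.2 [ 0.55245317 -0.04935313  0.27083969] 0.08572032100444972 [-0.35253756 -1.80499516  0.24962984]
shift cm [-0.24  8.9  -0.92] xang -5.22 tilt z [-8.e-04  3.e-04 -1.e+00] yaw -0.02
```

View pics/s5.png

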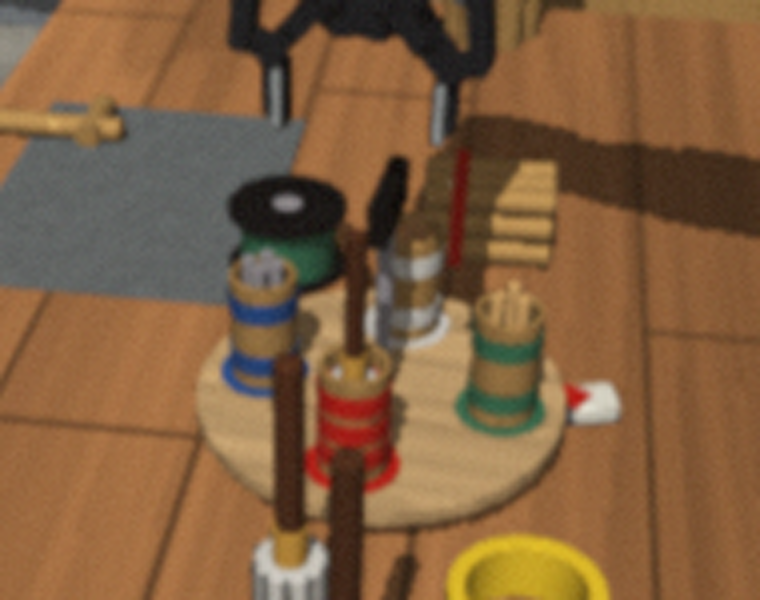

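View pics/t5.png

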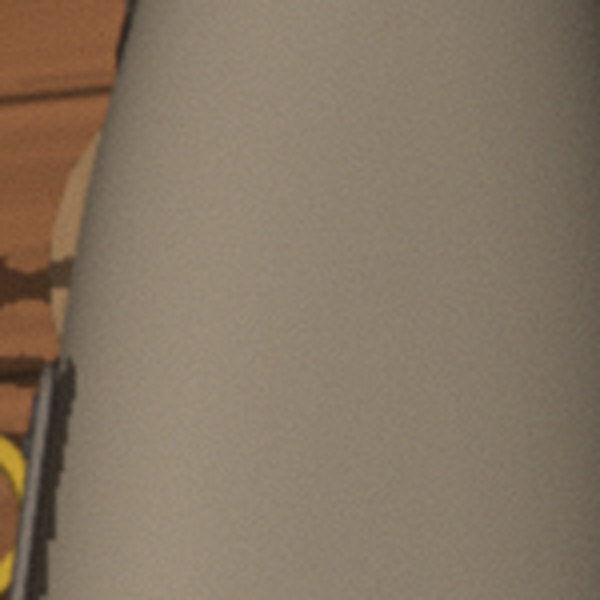

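The top camera is blocked by the arm. The side view shows the brush standing at (355,240) and the pot about 0.5 image px further left, so the platter has turned about 1° clockwise, which the grip will square up. Moving over the handle at crop (390,200).

Request:
apply_moves --moves '[[[0, 1.5, 0], 0, 1], [[0, 3.5, 0], 0, 1], [[-0.2, 5.5, 0], 0, 1], [[-0.2, 7.5, 0], 0, 1], [[-0.2, 8.9, 0], 0, 1], [[-0.2, 8.9, 0], 0, 1], [[-0.2, 8.9, 0], 0, 1], [[-0.2, 8.9, 0], 0, 1], [[-0.2, 8.9, 0], 0, 1], [[-0.2, 8.9, 0], 0, 1]]'

```text
clock: 14.45
tcp_pos: [0.5427, -0.1374, 0.2713]
orientation: [-0.0, 0.999, -0.045, 0.0]
wrist_force: [-0.4, -0.3, -1.0]
finger_gap: 0.085
```

```bash
python3 - <<'E'
from h import *
from workcell import env
C={n:env.read_camera(n) for n in("side","top")}
st=env.get_state();print(st["clock"],st["tcp_pos"],st["finger_gap"],st["joint_pos"].round(2))
shift(st,(.542,-.1378,.171),-5.5)
cv2.imwrite("pics/s6.png",cv2.resize(C["side"]["pixels"][80:230,230:420,::-1],(760,600),interpolation=2))
E
```

```text
14.55 [ 0.54261786 -0.13762054  0.27132564] 0.08514459420968991 [-0.39  0.28  0.09  1.39  0.    1.27]
shift cm [-0.06  0.02 10.03] xang -5.2 tilt z [ 1.e-04  1.e-04 -1.e+00] yaw 0.3
```

View pics/s6.png

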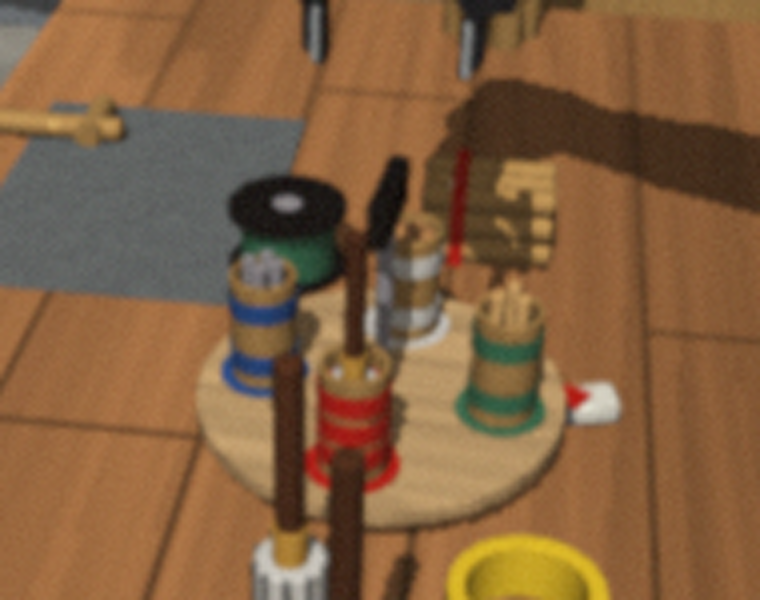

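The open fingers at crop (316,40) and (468,60) straddle the handle at (390,200). Lowering and gripping.

Request:
apply_moves --moves '[[[0, 0, 1.5], 0, 1], [[0, 0, 3.5], 0, 1], [[0, 0, 5.5], 1, 1], [[0, 0, 7.5], 1, 1], [[0, 0, 9], 1, 1], [[0, 0, 10], 1, 1], [[0, 0, 10], 1, 1], [[0, 0, 10], 1, 0.6], [[0, 0, 10], 1, 0.3], [[0, 0, 10], 1, 0.3]]'

```text
clock: 15.8
tcp_pos: [0.5429, -0.138, 0.1718]
orientation: [0.0, 0.999, -0.054, 0.001]
wrist_force: [0.4, -0.5, -0.8]
finger_gap: 0.0323
```

Request:
apply_moves --moves '[[[0, 0, 0], 0, 0.2], [[0, 0, 0], 0, 0.1], [[0, 0, 0], 0, 0], [[0, 0, 0], 0, 0], [[0, 0, 0], 0, 0], [[0, 0, 0], 0, 0], [[0, 0, 0], 0, 0], [[0, 0, 0], 0, 0], [[0, 0, 0], 0, 0], [[0, 0, 0], 0, 0]]' --squeeze 40

```text
clock: 17.05
tcp_pos: [0.5416, -0.1378, 0.1716]
orientation: [0.0, 0.999, -0.054, -0.001]
wrist_force: [-5.0, -0.4, 5.2]
finger_gap: 0.0135
```

```bash
python3 - <<'E'
from h import *
from workcell import env
C={n:env.read_camera(n) for n in("side","top")}
st=env.get_state();print(st["clock"],st["tcp_pos"],st["finger_gap"],st["wrist_force"],st["ft_torque"],st["joint_pos"].round(2))
shift(st,(.542,-.1378,.171),105.4)
cv2.imwrite("pics/s7.png",cv2.resize(C["side"]["pixels"][80:230,230:420,::-1],(760,600),interpolation=2))
E
```

```text
17.15 [ 0.54159429 -0.13776854  0.17157411] 0.01369434859668461 [-5.61497481  0.31874019  5.0270937 ] [0.03357943 0.91620585 0.0082072 ] [-0.39  0.31 -0.11  1.15 -0.    1.29]
shift cm [ 0.04 -0.    0.06] xang -6.23 tilt z [-0.0015 -0.     -1.    ] yaw -111.63
```

View pics/s7.png

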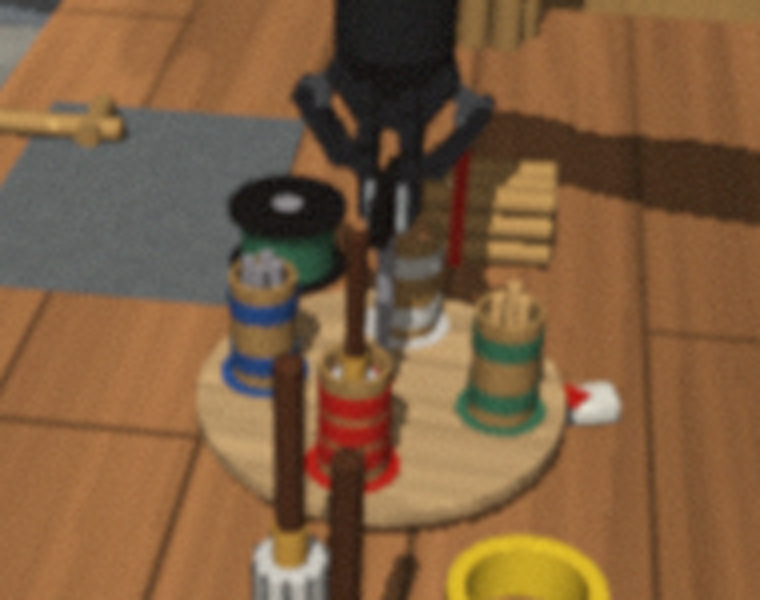

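The handle is gripped at crop (388,205), gap 13.7 mm. The -5 N along x says the axis lies about 1 mm nearer, so I'll shift by that much while turning anticlockwise, which is negative yaw about the downward tool axis.

Request:
apply_moves --moves '[[[-0.1, 0, 0], -2, 0], [[-0.1, 0, 0], -6, 0], [[-0.1, 0, 0], -12, 0], [[-0.1, 0, 0], -18, 0], [[-0.1, 0, 0], -24, 0], [[-0.1, 0, 0], -30, 0], [[-0.1, 0, 0], -36, 0], [[-0.1, 0, 0], -42, 0], [[-0.1, 0, 0], -46, 0], [[-0.1, 0, 0], -48, 0]]'

```text
clock: 18.4
tcp_pos: [0.5422, -0.1376, 0.1716]
orientation: [0.0, 0.934, 0.358, 0.001]
wrist_force: [0.1, 1.3, 3.4]
finger_gap: 0.014
```

```bash
python3 - <<'E'
from h import *
from workcell import env
C={n:env.read_camera(n) for n in("side","top")}
st=env.get_state();print(st["clock"],st["tcp_pos"],st["finger_gap"],st["wrist_force"],st["ft_torque"],st["joint_pos"].round(2))
shift(st,(.542,-.1378,.171),105.4)
cv2.imwrite("pics/s8.png",cv2.resize(C["side"]["pixels"][80:230,230:420,::-1],(760,600),interpolation=2))
E
```

```text
18.5 [ 0.54224006 -0.13762244  0.17160888] 0.013468281986648352 [-0.18115371  0.86645602  3.78345424] [0.23058584 0.07723393 0.07894628] [-0.39  0.31 -0.11  1.15  0.    0.45]
shift cm [-0.03 -0.    0.06] xang 41.83 tilt z [ 1.5e-03  2.0e-04 -1.0e+00] yaw -63.57
```

View pics/s8.png

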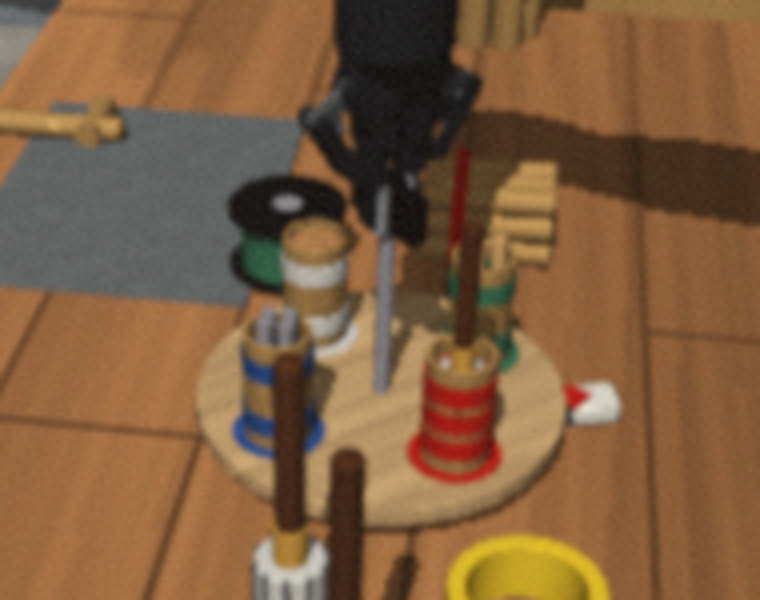

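The platter turns with the gripper: the red pot is now at crop (460,410), with the brush standing in it. I'll turn the remaining 63.5°.

Request:
apply_moves --moves '[[[0, 0, 0], -3, 0], [[0, 0, 0], -10, 0], [[0, 0, 0], -18, 0], [[0, 0, 0], -26, 0], [[0, 0, 0], -34, 0], [[0, 0, 0], -42, 0], [[0, 0, 0], -50, 0], [[0, 0, 0], -57, 0], [[0, 0, 0], -62, 0], [[0, 0, 0], -63.5, 0]]'

```text
clock: 19.75
tcp_pos: [0.5425, -0.1368, 0.1716]
orientation: [0.0, 0.606, 0.795, 0.001]
wrist_force: [1.5, 4.9, 3.6]
finger_gap: 0.0132
```

Request:
apply_moves --moves '[[[0, 0, 0], 0, 0], [[0, 0, 0], 0, 0], [[0, 0, 0], 0, 0], [[0, 0, 0], 0, 0], [[0, 0, 0], 0, 0], [[0, 0, 0], 0, 0], [[0, 0, 0], 0, 0], [[0, 0, 0], 0, 0], [[0, 0, 0], 0, 0], [[0, 0, 0], 0, 0]]'

```text
clock: 21.0
tcp_pos: [0.5425, -0.1368, 0.1716]
orientation: [0.0, 0.607, 0.795, 0.001]
wrist_force: [0.1, 4.0, 4.0]
finger_gap: 0.0135
```

```bash
python3 - <<'E'
from h import *
from workcell import env
import pickle
C={n:env.read_camera(n) for n in("side","top")}
pickle.dump(C,open("c9.pkl","wb"))
st=env.get_state();print(st["clock"],st["tcp_pos"],st["finger_gap"],st["wrist_force"],st["ft_torque"],st["joint_pos"].round(2))
shift(st,(.542,-.1378,.171),105.4)
cv2.imwrite("pics/s9.png",cv2.resize(C["side"]["pixels"][110:220,270:410,::-1],(700,550),interpolation=2))
cv2.imwrite("pics/t9.png",C["top"]["pixels"][:,:,::-1])
E
```

```text
21.1 [ 0.54249653 -0.13680562  0.17160251] 0.013690987130267975 [2.75223046 5.88161891 3.59381994] [ 0.72654717 -0.15165257  0.02450055] [-0.39  0.31 -0.11  1.15  0.   -0.66]
shift cm [-0.08 -0.07  0.06] xang 105.31 tilt z [ 0.0021  0.0016 -1.    ] yaw -0.09
```

View pics/s9.png

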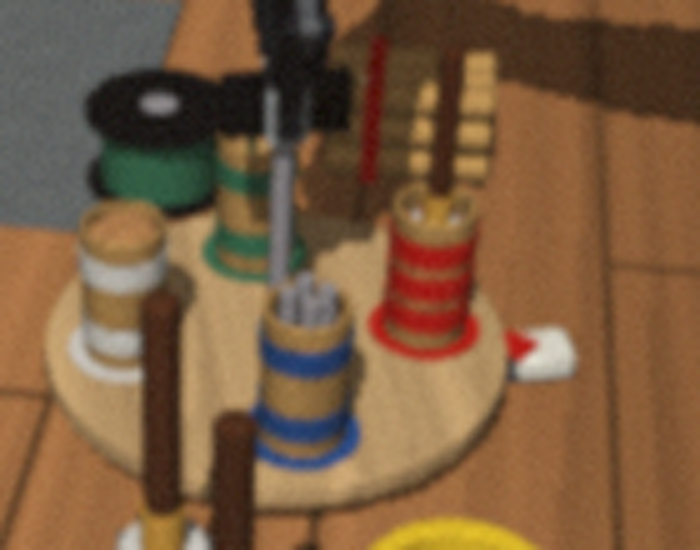

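View pics/t9.png

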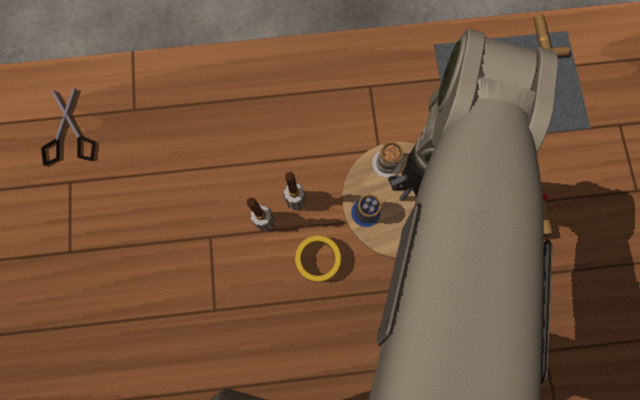

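```bash
python3 - <<'E'
from h import *
import pickle
C=pickle.load(open("c9.pkl","rb"));S=C["side"]
h=cv2.cvtColor(S["pixels"],cv2.COLOR_RGB2HSV)
s=lambda x,y:(270+x/5-.4,110+y/5-.4)
ax=np.array([.542,-.1375])
for n,p,z in[("disc",(424,322),.0375),("rim",(435,212),.121)]:
    q=onz(S,*s(*p),z);d=q[:2]-ax;print(n,q.round(4),np.hypot(*d).round(4),np.degrees(np.arctan2(d[1],d[0]))%360)
for n,p in dict(white=(122,232),blue=(308,310)).items():
    q=onz(S,*s(*p),.121);d=q[:2]-ax;print(n,q.round(4),np.hypot(*d).round(4),np.degrees(np.arctan2(d[1],d[0]))%360)
# red disc mask ellipse: bottom band
m=(cv2.inRange(h,(0,170,80),(8,255,255))|cv2.inRange(h,(172,170,80),(180,255,255)));m[:, :343]=0;m[:,367:]=0;m[:150]=0;m[185:]=0
ys,xs=np.nonzero(m);print("red bbox crop",(xs.min()-270)*5,(xs.max()+1-270)*5,(ys.min()-110)*5,(ys.max()+1-110)*5)
# white block outer-top corners in the side view: sees the top face; predicted
for a in(193,195.4,198):
    u=np.array([np.cos(np.radians(a)),np.sin(np.radians(a))]);v=np.array([-u[1],u[0]])
    print(a,[((proj(S,[*(ax+r*u+w*v),.016])-[270,110])*5+2).round(0).tolist() for r,w in[(.135,0),(.18,.015),(.18,-.015),(.18,.018),(.18,-.018)]])
print("pred rim at195.4",((proj(S,[*(ax+.088*np.array([np.cos(np.radians(195.4)),np.sin(np.radians(195.4))])),.121])-[270,110])*5+2))
for c in[(572,342),(575,372),(545,328)]:
    q=onz(S,*s(*c),.016);d=q[:2]-ax;print(c,q[:2],np.hypot(*d),np.degrees(np.arctan2(d[1],d[0]))%360)
E
python3 - <<'E'
import pickle,cv2
C=pickle.load(open("c9.pkl","rb"));cv2.imwrite("pics/p9.png",cv2.resize(C["side"]["pixels"][165:195,365:395,::-1],(600,600),interpolation=2))
C=pickle.load(open("c0.pkl","rb"));cv2.imwrite("pics/p0.png",cv2.resize(C["top"]["pixels"][250:280,412:442,::-1],(600,600),interpolation=2))
E
```

```text
disc [ 0.4576 -0.1606  0.0375] 0.0875 195.32027970235737
rim [ 0.4579 -0.1493  0.121 ] 0.0849 188.00007560469587
white [ 0.6256 -0.1026  0.121 ] 0.0906 22.653944081345585
blue [ 0.5184 -0.0463  0.121 ] 0.0943 104.51591723915288
red bbox crop 370 480 225 360
193 [[501.0, 351.0], [569.0, 333.0], [581.0, 363.0], [568.0, 330.0], [582.0, 366.0]]
195.4 [[499.0, 346.0], [565.0, 326.0], [578.0, 355.0], [563.0, 323.0], [580.0, 358.0]]
198 [[496.0, 340.0], [560.0, 318.0], [575.0, 347.0], [558.0, 315.0], [577.0, 350.0]]
pred rim at195.4 [437.39550708 200.95991543]
(572, 342) [ 0.36814817 -0.18374257] 0.17989672924794425 194.89512930542952
(575, 372) [ 0.3666562  -0.15421548] 0.1761387439275026 185.44553630485302
(545, 328) [ 0.3842808  -0.19554817] 0.16806229710478948 200.20601650706863
```

View pics/p9.png

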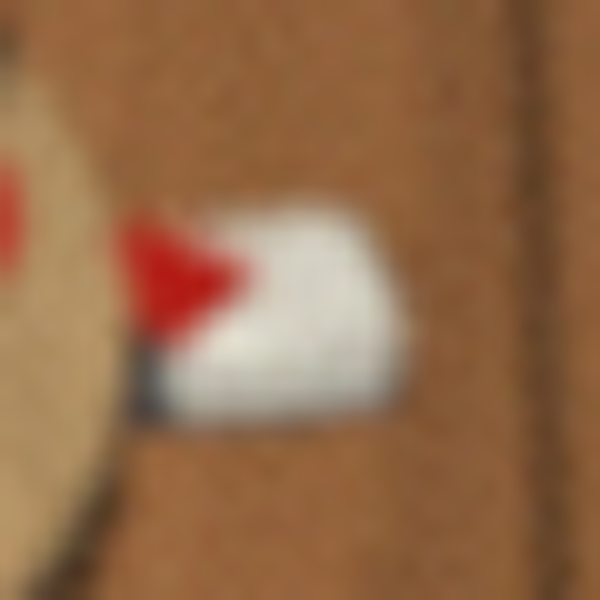

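View pics/p0.png

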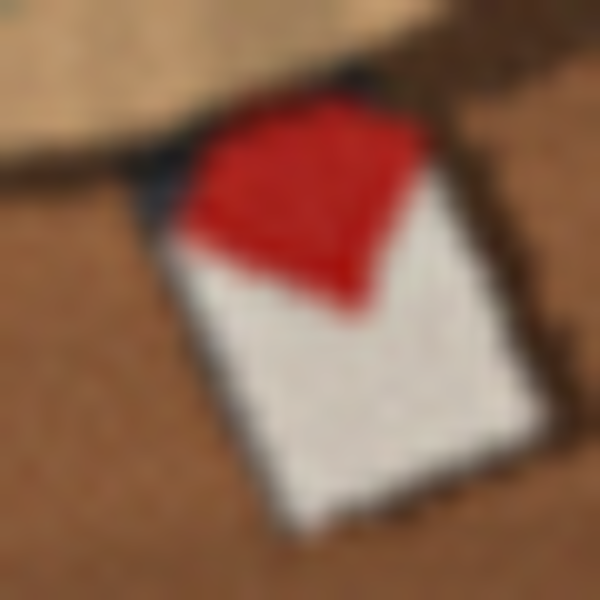

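```bash
python3 - <<'E'
from h import *
import pickle
T=pickle.load(open("c0.pkl","rb"))["top"];S=pickle.load(open("c9.pkl","rb"))["side"]
ax=np.array([.542,-.1375])
def r(c,p,n):
    q=onz(c,*p,.016);d=q[:2]-ax;print(n,q[:2].round(4),np.hypot(*d).round(4),(np.degrees(np.arctan2(d[1],d[0]))%360).round(2));return q[:2]
t=lambda x,y:(412+x/20-.5,250+y/20-.5)
a=r(T,t(290,535),"cornA");b=r(T,t(550,430),"cornB");r(T,t(360,315),"apex")
m=(a+b)/2-ax;print("outer mid",np.hypot(*m),np.degrees(np.arctan2(m[1],m[0]))%360,"width",np.hypot(*(a-b)),"edge normal",np.degrees(np.arctan2(*(a-b)[::-1]))-90)
s=lambda x,y:(365+x/20-.5,165+y/20-.5)
r(S,s(245,280),"apex side");r(S,s(352,212),"far corner");r(S,s(400,330),"near corner")
E
```

```text
cornA [ 0.3644 -0.1698] 0.1805 190.31
cornB [ 0.3726 -0.2003] 0.1806 200.35
apex [ 0.3875 -0.1813] 0.1606 195.83
outer mid 0.17989105272080294 195.33044070465738 width 0.03162743188531735 edge normal 15.129310550209723
apex side [ 0.3897 -0.1779] 0.1575 194.85
far corner [ 0.3737 -0.1977] 0.1787 199.69
near corner [ 0.3668 -0.1689] 0.178 190.17
```

The red disc is at 195.3° about the axis. The gripper angle also implies 195.3°, and the pointer measures 194.9–195.8°, against a tolerance of about 8°. The brush handle still stands in the pot at crop (448,120). Handing in.

```bash
python3 - <<'E'
from workcell import env
s=env.get_state();print(s["clock"],s["finger_gap"],s["qvel"].round(3));print(env.hand_in())
E
```

```text
21.1 0.013690987130267975 [ 0.001  0.001  0.001 -0.001 -0.001  0.001]
the job is handed in; nothing more can be done
None
```

I scrubbed the red-banded pot with two 4 cm strokes, and the brush head stayed in the pot. I then let go and left the brush standing in it. After that I gripped the black handle, turned the carousel about 111° anticlockwise and held it there. The job was handed in at 21.1 s; no verdict is reported.

**Last checks:**
- **Pot position:** the red pot's disc measures 195.3° about the axis, and the gripper angle gives the same. The pointer measures 194.9–195.8° in the two views, well inside the roughly 8° allowed.
- **Grip and stillness:** the fingers are closed on the bar with a 13.7 mm gap at a 40 N squeeze, and the arm is still.
- **Brush and neighbours:** the brush stands in the pot. The tape roll and wire spool look unmoved in the last pictures. The tube block was partly in shadow but also looks unmoved.

**Checks that disagreed:**
- **Pot rims:** the red pot's rim alone read 188°, and the opposite white pot's rim implied 202.7°. The two average 195.3°, so I took this as an offset in my rim readings.
- **Sideways force:** about 6 N remained at the wrist, from the tool being about 1 mm off the turning axis.

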